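# Fetch the lemon from the keeper box under the spice jars

### The job

Bring the lemon out of the bamboo keeper box: first stand both spice jars from its lid upright on the chopping board, then open the lid and lay the lemon in the steel dish, leaving the sachet in the box. Then lower the lid gently until it is fully shut, and stand each jar upright on it again, back where it stood at the start.

Things in the scene. Friction and masses are not known exactly. Their poses are not given: they have to be found in the camera images.
- keeper: bamboo box, open on top under a hinged lid, fixed. Outside 200 (own x) x 270 (own y) x 70 mm high; walls and floor 10 mm; a divider 8 mm thick, its top 35 mm above the underside, runs along x through the middle and parts a left and a right compartment, 180 x 121 mm each. Origin: centre of underside; x points from the front (knob side, towards the robot) to the hinged back, y left, z up.
- lid (a joint): lid hinge, rad: 0 shut, grows as the front swings up and back, stop at 1.85. Hinge line along the box's y, 100 mm behind (+x) and 70 mm above its origin. Lid: 12 mm thick, 276 mm wide, 0.3 kg, barred vents in the front half, solid rear half where the jars stand; top 82 mm above the box's underside when shut. Slight friction, no spring: falls shut if let go before upright, stays open beyond 1.7.
- knob (a point): grip point of the lid's dark wooden knob: 25 mm in diameter, 36 mm high, upright when the lid is shut, midway along the lid's front edge, 186 mm from the hinge line. The point lies on the knob's axis 25 mm above the lid's top, 107 mm above the box's underside when shut; its axes are the lid's and turn with it.
- red_jar: round spice jar with red cap and dark label, 44 mm in diameter, 105 mm high, 0.11 kg, standing on the lid's rear board at the start. Origin: centre of its base; z up along the jar.
- white_jar: round spice jar with white cap and green label, 43 mm in diameter, 100 mm high, 0.11 kg, standing on the lid's rear board at the start. Origin: centre of its base; z up along the jar.
- lemon: yellow lemon, 71 mm long (its own x), 53 mm across (its own y), 51 mm high, lying in one compartment of the box, seen through a vent. Origin: middle of its underside as it lies at the start.
- lemon_mid (a point): centre of the lemon, 25.5 mm above its underside.
- sachet: filled flat paper sachet, white and blue, 68 mm (own x) x 100 mm (own y) x 9 mm, lying flat in the other compartment of the box; it stays there. Origin: centre of its underside.
- board: wooden chopping board lying fixed on the worktop, 240 mm (its own x) by 160 mm (its own y), its top 16 mm above its underside. Origin: centre of the underside.
- dish: small round steel dish with two ear handles along its own y, loose, 0.35 kg, 132 mm across the rim, 165 mm over the handles, 43 mm high; inside it widens from a flat floor 86 mm across, 2 mm thick, to the rim. Origin: centre of the underside.
There are look-alikes about, which are no part of the job. Leave any blue or purple look-alike of the white_jar alone.

How it is judged:
By the outcome, as a careful person would: the job done as asked, in the order asked, and still so for the second after the job is handed in, with the robot touching nothing.
It also fails if it takes over 144 s, if anything falls off the work surface, if the arm or the gripper's body presses on something with over 40 N, if the wrist force passes 120 N, or if a joint passes its speed limit or range.

### The arm

A 6-joint arm with a two-finger parallel gripper is mounted at the origin on a cart in front of the work surface, level with it; the furniture and walls round the work are solid. World frame = base frame: x ahead of the robot, y to its left, z up, the work surface at z = 0. Lengths are in m, angles in rad, forces in N, time in s.
With the tool pointing down it reaches from about 0.35 to 0.775 m from the base axis. Payload 7.3 kg.
Tool frame: the origin (TCP) lies at the very end of the fingers, on their centre line; the grasp point (between the pads) lies 19 mm behind it; z points along the fingers, x is the direction in which the jaws open and shut, and the axes are right-handed (so a half turn about z gives the same grasp; the last joint's range is limited). The gripper opens to 92 mm and grips with 3 to 60 N. Pads are 19 mm wide; open, the fingers measure 130 mm over their backs; the gripper's body (75 mm by 190 mm) begins 47 mm behind the grasp point.
Start: joints at [1.173, 0.342, 1.524, -0, 1.275, -0.146], TCP at [0.131, 0.508, 0.227] pointing down, gripper open.
Joint ranges: [-2.53, 2.53], [-0.77, 2.02], [0.04, 2.7], [-1, 4.14], [0.28, 2.66], [-3.11, 3.11]. Speed limits (rad/s): [2.57, 2.57, 3.14, 3.14, 3.14, 3.14].

### API

Orientations are given as [roll, pitch, yaw] about the fixed x, y, z axes, in that order (R = Rz(yaw) Ry(pitch) Rx(roll)).
In Python, from cell import robot, read_camera, nets gives the robot as it stands. The module is installed in compiled form; this text tells all that it offers.
- The arm moves only by the tool carry_out, never from a script. Its arguments are lists of equal length, an entry for each row: "translation": the shift along the tool's x, y, z in m, a list of three; "turn": the turn, a rotation vector about the tool's x, y, z in rad, a list of three; "gripper": the gripper's target within -1 to 1 (shut at 1, half-way at 0, fully open at -1). A call has 1 to 10 rows; each row shifts and turns the commanded pose from where the row before left it, along the tool's axes as they then stand; what a row does not reach is not made up. A row lasts 1/10 s, in which the tool goes at most 50 mm and 8.59 degrees, less where a joint would pass 70% of its speed; a pose out of reach is approached as far as the arm can. A call with a gripper value outside its range is refused whole. The fingers move at their own pace and stop on an object; "squeeze" is the grip in N (left out, the last holds). Time passes only in rows, so rows that do not move let the fingers close. It gives the time, the measured TCP pose, the force and the opening at its end, in the units of the state.
- robot.observe(): the state, without advancing time (a new reading comes with each control period).
- read_camera(name): name is "scene" or "top" or "wrist"; returns a dict with "img" (400x640x3 uint8, red, green, blue), "fx", "fy", "cx", "cy" (pixels), "world_from_camera" (4x4, takes a point from camera to world coordinates). Camera axes: x right, y down, z forward; pixel columns grow to the right and rows downward; lengths in m; the calibration is good to about 2 mm. A picture is of the moment at which its call begins. There is no depth.
- robot.hand_in(): hands the job in, once; it reports no verdict.
Trained networks look in a picture, given as the dict that the camera call returned (one of the last four; its "shot" number tells which), for a name from the list of things; names that differ only in an ending like _2 or _b are one class to them, and where a whole thing is asked for, a point or a joint stands for the part that bears it (a point fixed in the world has none). Each returns a list of dicts, best first, with "score" (0 to 1); they miss things now and then, are a little off and sometimes report something else, mostly with a low value. They report only what shows in the picture. A call takes as long as a camera call. They do not tell look-alikes from the thing itself.
- nets.regions_of(picture, name): "region" (400x640 bool, what is visible of it) and "pixel" ([column, row] in pixels, amid what is visible of it).
- nets.tip_of(picture, name): "pixel" ([column, row] in pixels: a listed point, or the origin of a listed thing).
The state is a dict: "time": time; "qpos": joint angles; "qvel": joint speeds; "joint_efforts": joint torques, N m; "tool_pos": TCP position; "tool_rot": TCP orientation; "contact_force": force on the tool from outside, world axes, zero at the start; "torque": the same for the moment, N m; "opening": finger opening in m.
Only numpy, scipy, OpenCV 4.12 (cv2) and the standard library are available. Lean on these libraries where they do the work, as an engineer would, in place of code of your own. Each camera call takes 0.05 s, during which the arm holds its last target. There are 200 camera calls.

## Working session

There is one attempt and no reset: what is moved stays moved. The work goes in short steps, Python scripts to look and compute and a tool call to move; the robot and the scene stay as the last step left them, time stands still between calls to the robot, and variables do not carry over. Pictures are saved under pics/ and viewed, about 12 in all and at most 16, crops included, and the job is handed in when it is done.

Besides the shell and the picture viewer there is one more tool, called after "Emit:" as name(argument=value, ...) on one line, values as JSON. carry_out: Moves the arm, as the interface text tells. Its arguments: {"type":"object","properties":{"translation":{"type":"array","items":{"type":"array","items":{"type":"number"}}},"turn":{"type":"array","items":{"type":"array","items":{"type":"number"}}},"gripper":{"type":"array","items":{"type":"number"}},"squeeze":{"type":"number"}},"required":["translation","turn","gripper"]}

```bash
mkdir -p pics; ls
cat > h.py <<'E'
from cell import robot, read_camera, nets
import numpy as np, cv2
from scipy.spatial.transform import Rotation as R
def save(p,n): cv2.imwrite('pics/'+n, p['img'][:,:,::-1])
def proj(p,X):
    T=np.linalg.inv(p['world_from_camera']); X=np.atleast_2d(X); c=X@T[:3,:3].T+T[:3,3]
    return np.c_[p['fx']*c[:,0]/c[:,2]+p['cx'], p['fy']*c[:,1]/c[:,2]+p['cy']]
def ray(p,px):
    T=p['world_from_camera']; d=np.array([(px[0]-p['cx'])/p['fx'],(px[1]-p['cy'])/p['fy'],1.]); return T[:3,3],T[:3,:3]@d
def atz(p,px,z):
    o,d=ray(p,px); return o+d*(z-o[2])/d[2]
E
python3 - <<'E'
from h import *
print(robot.observe())
for n in ['scene','top']:
    p=read_camera(n); save(p,n+'0.png'); print(n,p['fx'],p['world_from_camera'].round(3).tolist())
    for k in ['keeper','knob','lid','red_jar','white_jar','lemon','lemon_mid','sachet','board','dish']:
        print(k,[(np.round(r['pixel']).tolist(),round(r['score'],2)) for r in nets.tip_of(p,k)][:5] if k!='lid' else '', [(np.round(r['pixel']).tolist(),round(r['score'],2),int(r['region'].sum())) for r in nets.regions_of(p,k)][:5])
E
```

```text
pics
{'time': 0.0, 'qpos': array([ 1.17297340e+00,  3.42704224e-01,  1.52501327e+00, -1.18495397e-05,
        1.27540494e+00, -1.46010315e-01]), 'qvel': array([-0.00105025,  0.00074826,  0.00189497,  0.00094245, -0.00012708,
        0.00086883]), 'joint_efforts': array([-7.94075095e-05, -4.31246352e+01, -2.44219726e+01,  7.17528211e-02,
        5.58433961e-02, -8.03952071e-05]), 'tool_pos': array([0.13063621, 0.50806551, 0.22605588]), 'tool_rot': array([-3.14138129e+00,  1.51515896e-03,  1.31898733e+00]), 'contact_force': array([-0.11873641,  0.14634813,  0.06222731]), 'torque': array([ 0.04336838, -0.02881202,  0.03396143]), 'opening': 0.09181423451037929}
scene 414.43792936609805 [[0.614, -0.548, 0.568, -0.159], [-0.789, -0.43, 0.439, -0.561], [0.004, -0.717, -0.697, 0.992], [0.0, 0.0, 0.0, 1.0]]
keeper [([324.0, 225.0], 0.76)] [([324.0, 216.0], 0.68, 5149), ([338.0, 227.0], 0.61, 137)]
knob [([308.0, 214.0], 0.69)] [([232.0, 194.0], 0.7, 2317), ([325.0, 212.0], 0.66, 3068)]
lid  [([325.0, 210.0], 0.74, 3204)]
red_jar [([351.0, 202.0], 0.9), ([337.0, 238.0], 0.19)] [([352.0, 189.0]
[... 790 characters left out ...]
, 186.0], 0.79, 5087)]
red_jar [([346.0, 167.0], 0.52), ([434.0, 232.0], 0.2)] [([345.0, 163.0], 0.84, 350)]
white_jar [([310.0, 170.0], 0.65), ([255.0, 162.0], 0.64), ([392.0, 201.0], 0.56), ([345.0, 166.0], 0.47)] [([396.0, 198.0], 0.73, 269), ([306.0, 163.0], 0.7, 307), ([250.0, 160.0], 0.69, 248), ([347.0, 196.0], 0.64, 305)]
lemon [([350.0, 197.0], 0.6)] [([305.0, 203.0], 0.67, 459), ([347.0, 197.0], 0.57, 293)]
lemon_mid [([349.0, 198.0], 0.68)] [([349.0, 196.0], 0.77, 268)]
sachet [([306.0, 208.0], 0.59)] [([305.0, 206.0], 0.66, 524), ([323.0, 185.0], 0.34, 4688)]
board [([213.0, 222.0], 0.84)] [([214.0, 225.0], 0.57, 4592)]
dish [([437.0, 232.0], 0.55)] [([443.0, 229.0], 0.69, 1708)]
```

View pics/scene0.png

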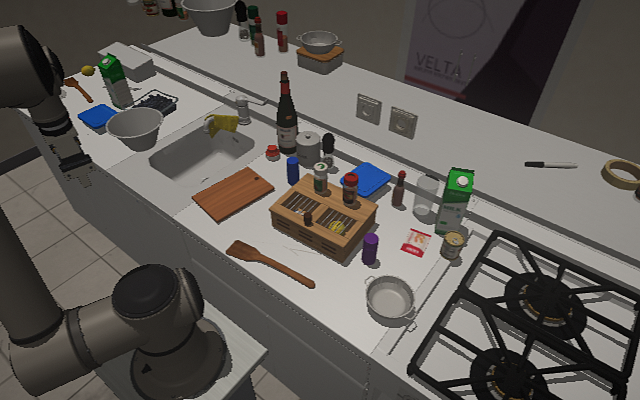

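View pics/top0.png

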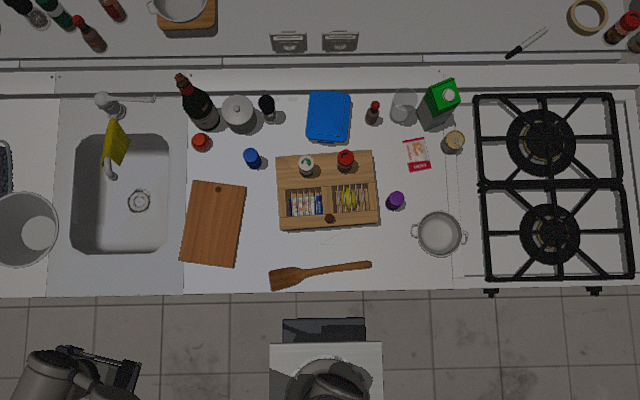

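The scene shows the keeper in the middle with the knob at top (330,218). The white-capped jar is at top (306,163) and the red at (346,160). Look-alikes are the blue jar (252,158), the purple jar (396,201), and a loose red sachet at (417,154). The lemon shows at (348,197) in the right compartment. The board is on the left at (213,222), and the dish on the right at (440,232).

```bash
cat > fit.py <<'E'
from h import *
from scipy.optimize import minimize
def hullmask(p,X):
    m=np.zeros((1600,2560),np.uint8)
    h=cv2.convexHull((proj(p,X)*4+1.5).astype(np.float32)); cv2.fillConvexPoly(m,np.round(h).astype(np.int32),1)
    return cv2.resize(m.astype(np.float32),(640,400),interpolation=cv2.INTER_AREA)
def xf(X,x,y,yaw,z=0):
    return X@R.from_euler('z',yaw).as_matrix().T+[x,y,z]
def box(x0,x1,y0,y1,z0,z1): return np.array([[x,y,z] for x in(x0,x1) for y in(y0,y1) for z in(z0,z1)])
def cyl(r,z0,z1,r2=None):
    a=np.linspace(0,2*np.pi,40)[:-1]; r2=r2 or r
    return np.r_[np.c_[r*np.cos(a),r*np.sin(a),0*a+z0],np.c_[r2*np.cos(a),r2*np.sin(a),0*a+z1]]
def fit(views,model,x0,z=0,yaw=True):
    # views: (pic, mask, ignore)
    def c(v):
        s=0
        for p,m,ig in views:
            h=hullmask(p,xf(model,v[0],v[1],v[2] if yaw else 0,z)); w=~ig
            s+=(np.abs(h-m)*w).sum()/m.sum()
        return s
    x0=np.array(x0,float); n=3 if yaw else 2; S=np.vstack([x0[:n]]+[x0[:n]+d for d in np.diag([.015,.015,.1][:n])])
    r=minimize(c,x0[:n],method='Nelder-Mead',options=dict(initial_simplex=S,xatol=2e-4,fatol=1e-5))
    return r.x.round(4),round(r.fun/len(views),3)
E
python3 - <<'E'
from fit import *
P={n:read_camera(n) for n in('top','scene')}
def reg(n,k,px):
    L=nets.regions_of(P[n],k); 
    if not L: return None
    L=sorted(L,key=lambda r:np.hypot(*(np.array(r['pixel'])-px))); return L[0]['region']
N=np.zeros((400,640),bool); dil=lambda m:cv2.dilate(m.astype(np.uint8),np.ones((7,7)))>0
rj={'top':reg('top','red_jar',(345,163)),'scene':reg('scene','red_jar',(352,189))}
wj={'top':reg('top','white_jar',(306,163)),'scene':reg('scene','white_jar',(323,179))}
bm=np.r_[box(-.1,.1,-.135,.135,0,.07),box(-.1,.1,-.138,.138,.07,.082)]
v=[]
for n in P:
    L=[reg(n,k,c) for k in('keeper','lid') for c in [{'top':(328,191),'scene':(324,216)}[n]]]
    m=np.any([l for l in L if l is not None],axis=0)
    m=cv2.morphologyEx(m.astype(np.uint8),cv2.MORPH_CLOSE,np.ones((15,15)))>0
    v.append((P[n],m,dil(rj[n])|dil(wj[n])))
x0=atz(P['top'],(328,191),.06)
for q in ([v[0]],[v[1]],v): print('keeper',fit(q,bm,[x0[0],x0[1],0]))
for nm,j,r,hh in(('red',rj,.022,.105),('white',wj,.0215,.1)):
    x0=atz(P['top'],np.argwhere(j['top']).mean(0)[::-1],.13); v=[(P[n],j[n],N) for n in P]
    for q in ([v[0]],[v[1]],v): print(nm,fit(q,cyl(r,0,hh),x0[:2],.082,False))
b={n:reg(n,'board',c) for n,c in(('top',(213,222)),('scene',(235,193)))}
x0=atz(P['top'],(213,222),.016)
for yw in(0,1.5): print('board',fit([(P['top'],b['top'],N)],box(-.12,.12,-.08,.08,0,.016),[x0[0],x0[1],yw]),fit([(P['scene'],b['scene'],N)],box(-.12,.12,-.08,.08,0,.016),[x0[0],x0[1],yw]))
d={n:reg(n,'dish',c) for n,c in(('top',(440,230)),('scene',(390,298)))}
dm=np.r_[cyl(.045,0,.043,.066)]
for n in d: d[n]=cv2.morphologyEx(d[n].astype(np.uint8),cv2.MORPH_OPEN,cv2.getStructuringElement(2,(17,17)))>0
x0=atz(P['top'],(440,230),.03)
for n in d: print('dish',fit([(P[n],d[n],N)],dm,x0[:2],0,False))
l=nets.tip_of(P['top'],'lemon_mid'); print([atz(P['top'],q['pixel'],.036).round(3) for q in l])
l=nets.tip_of(P['top'],'knob'); print([atz(P['top'],q['pixel'],.107).round(3) for q in l])
c=P['top']['img'][140:250,160:480]; cv2.imwrite('pics/crop1.png',cv2.resize(c,None,fx=2.5,fy=2.5,interpolation=2)[:,:,::-1])
E
```

```text
keeper (array([ 0.5739, -0.0062,  0.0543]), np.float64(0.027))
keeper (array([ 0.5743, -0.013 ,  0.061 ]), np.float64(0.018))
keeper (array([ 0.5736, -0.0105,  0.0518]), np.float64(0.034))
red (array([ 0.6361, -0.0576]), np.float64(0.233))
red (array([ 0.6392, -0.0634]), np.float64(0.088))
red (array([ 0.6405, -0.0604]), np.float64(0.202))
white (array([0.6249, 0.047 ]), np.float64(0.106))
white (array([0.6289, 0.0422]), np.float64(0.131))
white (array([0.6269, 0.0454]), np.float64(0.209))
board (array([ 0.4906,  0.3245, -0.1555]), np.float64(0.047)) (array([ 0.4944,  0.3186, -0.1583]), np.float64(0.07))
board (array([0.4905, 0.3246, 2.9921]), np.float64(0.046)) (array([0.4942, 0.3177, 2.9616]), np.float64(0.069))
dish (array([ 0.4444, -0.3264]), np.float64(0.035))
dish (array([ 0.4471, -0.3346]), np.float64(0.049))
[array([ 0.553, -0.074,  0.036])]
[array([ 0.481, -0.017,  0.107])]
```

View pics/crop1.png

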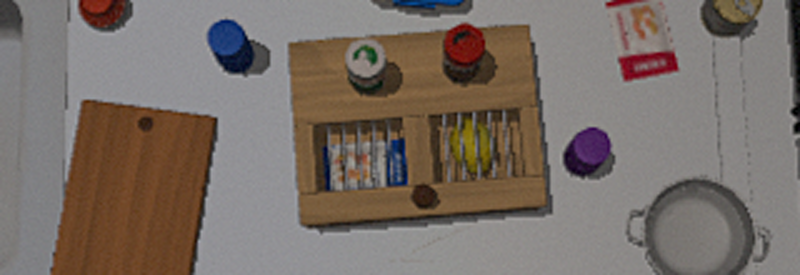

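Emit:
carry_out(translation=[[0, 0, -0.015], [0, 0, -0.015], [0, 0, -0.015], [0, 0, -0.015], [0, 0, -0.015], [0, 0, 0], [0, 0, 0], [0, 0, 0], [0, 0, 0]], turn=[[0, 0, 0.147], [0, 0, 0.147], [0, 0, 0.147], [0, 0, 0.147], [0, 0, 0.147], [0, 0, 0.147], [0, 0, 0.147], [0, 0, 0.147], [0, 0, 0.143]], gripper=[-1, -1, -1, -1, -1, -1, -1, -1, -1])

```text
time: 3.7
tool_pos: [0.1308, 0.5084, 0.3018]
tool_rot: [-3.141, -0.0, -0.006]
contact_force: [-0.8, -0.3, 0.1]
opening: 0.0919
```

Emit:
carry_out(translation=[[0.03, 0.034, 0], [0.03, 0.034, 0], [0.03, 0.034, 0], [0.03, 0.034, 0], [0.03, 0.034, 0], [0.03, 0.034, 0], [0.03, 0.034, 0], [0.03, 0.034, 0], [0.03, 0.034, 0], [0.03, 0.034, 0]], turn=[[0, 0, 0], [0, 0, 0], [0, 0, 0], [0, 0, 0], [0, 0, 0], [0, 0, 0], [0, 0, 0], [0, 0, 0], [0, 0, 0], [0, 0, 0]], gripper=[-1, -1, -1, -1, -1, -1, -1, -1, -1, -1])

```text
time: 4.7
tool_pos: [0.4317, 0.1668, 0.302]
tool_rot: [-3.141, -0.001, -0.0]
contact_force: [0.2, 0.7, -0.1]
opening: 0.0921
```

Emit:
carry_out(translation=[[0.025, 0.034, 0], [0.025, 0.034, 0], [0.025, 0.034, 0], [0.025, 0.034, 0], [0.025, 0.034, 0], [0, 0, 0]], turn=[[0, 0, 0], [0, 0, 0], [0, 0, 0], [0, 0, 0], [0, 0, 0], [0, 0, 0]], gripper=[-1, -1, -1, -1, -1, -1])

```text
time: 5.3
tool_pos: [0.5578, -0.0057, 0.3005]
tool_rot: [3.14, 0.0, -0.005]
contact_force: [-0.1, 0.4, -0.8]
opening: 0.092
```

Run:
```python
from h import *
p=read_camera('wrist'); save(p,'w1.png'); s=robot.observe(); print(s['time'],s['tool_pos'],s['tool_rot'],p['fx']); print(p['world_from_camera'].round(3))
for k in ['knob','red_jar','white_jar','lemon_mid']:
  print(k,[(np.round(r['pixel'],1).tolist(),round(r['score'],2),atz(p,r['pixel'],{'knob':.107,'lemon_mid':.036}.get(k,.082)).round(4).tolist()) for r in nets.tip_of(p,k)])
```

```text
5.35 [ 0.55651548 -0.00353397  0.30073941] [-3.14143404e+00  1.26104419e-03 -3.44271365e-03] 343.19082782017216
[[ 1.    -0.005 -0.003  0.558]
 [-0.005 -0.961 -0.277  0.07 ]
 [-0.001  0.277 -0.961  0.459]
 [ 0.     0.     0.     1.   ]]
knob [([252.0, 184.0], 0.95, [0.4866, -0.0152, 0.107])]
red_jar [([389.1, 213.8], 0.97, [0.6381, -0.0574, 0.082])]
white_jar [([331.2, 163.1], 0.61, [0.5708, 0.0022, 0.082])]
lemon_mid [([317.9, 210.3], 0.84, [0.5554, -0.0678, 0.036])]
```

View pics/w1.png

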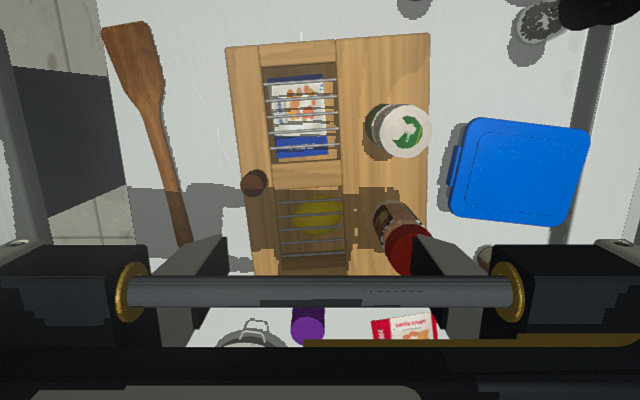

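Run:
```python
from fit import *
p=read_camera('wrist')
for k in((403,132),(400,127)): print(atz(p,k,.182).round(4))
print('red cap',atz(p,(412,245),.187).round(4))
for k in((430,33),(225,47)): print('lid corner',atz(p,k,.082).round(4))
N=np.zeros((400,640),bool)
for k,h in(('red_jar',.105),('white_jar',.1)):
  for r in nets.regions_of(p,k):
    print(k,r['pixel'],r['score'],r['region'].sum())
    if r['region'].sum()>800 and r['pixel'][1]<260: print(fit([(p,r['region'],N)],cyl(.022,0,h),[.632,.044] if k[0]=='w' else [.638,-.06],.082,False))
print('model lid corners',xf(np.array([[.1,.138,.082],[-.1,.138,.082]]),.574,-.0105,.055).round(4))
```

```text
[0.622  0.0505 0.182 ]
[0.6194 0.0544 0.182 ]
red cap [ 0.6351 -0.045   0.187 ]
lid corner [0.6665 0.14   0.082 ]
lid corner [0.459  0.1269 0.082 ]
red_jar [392.4, 233.6] 0.78 2209
(array([ 0.6335, -0.0526]), np.float64(0.587))
red_jar [253.1, 340.6] 0.35 428
white_jar [307.1, 323.2] 0.69 1111
white_jar [404.8, 136.8] 0.65 2839
(array([0.6256, 0.045 ]), np.float64(0.101))
white_jar [419.0, 1.3] 0.45 165
model lid corners [[0.6663 0.1328 0.082 ]
 [0.4666 0.1218 0.082 ]]
```

Emit:
carry_out(translation=[[0.035, -0.025, 0], [0.035, -0.025, 0], [0, 0, 0.04], [0, 0, 0.04], [0, 0, 0.03], [0, 0, 0.03], [0, 0, 0.03], [0, 0, 0]], turn=[[0, 0, 0], [0, 0, 0], [0, 0, 0], [0, 0, 0], [0, 0, 0], [0, 0, 0], [0, 0, 0], [0, 0, 0]], gripper=[-1, -1, -1, -1, -1, -1, -1, -1])

```text
time: 6.5
tool_pos: [0.6229, 0.0492, 0.1276]
tool_rot: [-3.141, 0.008, 0.001]
contact_force: [-0.5, -0.2, 0.4]
opening: 0.0919
```

Emit:
carry_out(translation=[[0, 0, 0], [0, 0, 0], [0, 0, 0], [0, 0, 0], [0, 0, 0], [0, 0, 0], [0, 0, 0], [0, 0, 0], [0, 0, 0], [0, 0, 0]], turn=[[0, 0, 0], [0, 0, 0], [0, 0, 0], [0, 0, 0], [0, 0, 0], [0, 0, 0], [0, 0, 0], [0, 0, 0], [0, 0, 0], [0, 0, 0]], gripper=[0.3, 0.3, 0.3, 0.3, 0.3, 0.3, 0.3, 0.3, 0.3, 0.3], squeeze=15)

```text
time: 7.5
tool_pos: [0.6259, 0.0485, 0.1318]
tool_rot: [-3.142, -0.0, 0.0]
contact_force: [-0.6, -0.6, 1.1]
opening: 0.0421
```

Emit:
carry_out(translation=[[0, 0, -0.02], [0, 0, -0.025], [0, 0, -0.025], [-0.011, -0.0437, 0], [-0.011, -0.0437, 0], [-0.011, -0.0437, 0], [-0.011, -0.0437, 0], [-0.011, -0.0437, 0], [-0.011, -0.0437, 0], [0, 0, 0]], turn=[[0, 0, 0], [0, 0, 0], [0, 0, 0], [0, 0, 0], [0, 0, 0], [0, 0, 0], [0, 0, 0], [0, 0, 0], [0, 0, 0], [0, 0, 0]], gripper=[0.3, 0.3, 0.3, 0.3, 0.3, 0.3, 0.3, 0.3, 0.3, 0.3])

```text
time: 8.5
tool_pos: [0.5573, 0.3161, 0.2011]
tool_rot: [-3.14, 0.001, 0.006]
contact_force: [0.4, -0.2, -1.6]
opening: 0.0423
```

Emit:
carry_out(translation=[[0, 0, 0.04], [0, 0, 0.03], [0, 0, 0.025], [0, 0, 0.015], [0, 0, 0.01], [0, 0, 0.008], [0, 0, 0.003], [0, 0, 0]], turn=[[0, 0, 0], [0, 0, 0], [0, 0, 0], [0, 0, 0], [0, 0, 0], [0, 0, 0], [0, 0, 0], [0, 0, 0]], gripper=[0.3, 0.3, 0.3, 0.3, 0.3, 0.3, 0.3, 0.3])

```text
time: 9.3
tool_pos: [0.56, 0.3106, 0.0709]
tool_rot: [-3.141, -0.0, -0.0]
contact_force: [-0.4, -0.2, -1.1]
opening: 0.0423
```

Run:
```python
from h import *
s=robot.observe(); print(s['time'],s['tool_pos'],s['tool_rot'],s['contact_force'],s['opening'],s['qpos'])
p=read_camera('scene'); a=p['img'][120:280,180:400]
q=read_camera('wrist'); b=q['img']
cv2.imwrite('pics/c2.png',np.hstack([cv2.resize(a,(440,320)),cv2.resize(b,(360,320))])[:,:,::-1])
```

```text
9.3 [0.55996715 0.31059319 0.07087298] [-3.14144911e+00 -2.49546350e-04 -1.25031717e-04] [-0.42889992 -0.18796505 -1.05386355] 0.04229715503807459 [3.86799880e-01 6.96007658e-01 1.37353600e+00 4.41507325e-05
 1.07176373e+00 3.86903770e-01]
```

View pics/c2.png

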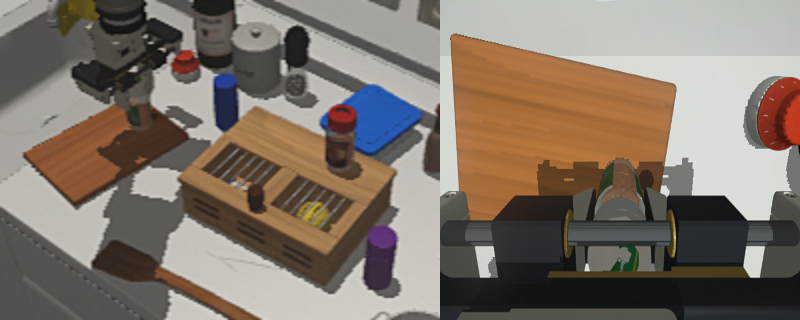

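The picture shows the white jar held upright just above the board, at (140,110) in the left crop. I'll lower the last few mm.

Emit:
carry_out(translation=[[0, 0, 0.002], [0, 0, 0.002], [0, 0, 0.001], [0, 0, 0]], turn=[[0, 0, 0], [0, 0, 0], [0, 0, 0], [0, 0, 0]], gripper=[0.3, 0.3, 0.3, 0.3])

```text
time: 9.8
tool_pos: [0.5599, 0.3107, 0.0659]
tool_rot: [-3.141, -0.0, 0.0]
contact_force: [-0.3, -0.6, -0.3]
opening: 0.0424
```

Emit:
carry_out(translation=[[0, 0, 0.001], [0, 0, 0], [0, 0, 0], [0, 0, 0], [0, 0, -0.01], [0, 0, -0.03], [0, 0, -0.04], [0, 0, -0.04], [0, 0, -0.04]], turn=[[0, 0, 0], [0, 0, 0], [0, 0, 0], [0, 0, 0], [0, 0, 0], [0, 0, 0], [0, 0, 0], [0, 0, 0], [0, 0, 0]], gripper=[0.3, -0.3, -0.6, -1, -1, -1, -1, -1, -1])

```text
time: 10.7
tool_pos: [0.5596, 0.3106, 0.2271]
tool_rot: [-3.141, -0.001, 0.0]
contact_force: [0.6, 1.1, 0.5]
opening: 0.0913
```

Emit:
carry_out(translation=[[0.0085, 0.041, 0], [0.0085, 0.041, 0], [0.0085, 0.041, 0], [0.0085, 0.041, 0], [0.0085, 0.041, 0], [0.0085, 0.041, 0], [0.0085, 0.041, 0], [0.0085, 0.041, 0], [0.0085, 0.041, 0], [0, 0, 0]], turn=[[0, 0, 0], [0, 0, 0], [0, 0, 0], [0, 0, 0], [0, 0, 0], [0, 0, 0], [0, 0, 0], [0, 0, 0], [0, 0, 0], [0, 0, 0]], gripper=[-1, -1, -1, -1, -1, -1, -1, -1, -1, -1])

```text
time: 11.7
tool_pos: [0.6368, -0.0638, 0.225]
tool_rot: [3.14, -0.001, -0.006]
contact_force: [0.5, 0.1, -0.1]
opening: 0.092
```

Emit:
carry_out(translation=[[0, 0, 0.03], [0, 0, 0.03], [0, 0, 0.025], [0, 0, 0], [0, 0, 0]], turn=[[0, 0, 0], [0, 0, 0], [0, 0, 0], [0, 0, 0], [0, 0, 0]], gripper=[-1, -1, -1, -1, -1])

```text
time: 12.2
tool_pos: [0.6365, -0.0578, 0.1406]
tool_rot: [-3.141, -0.0, 0.0]
contact_force: [-1.0, -0.5, 0.1]
opening: 0.0916
```

Run:
```python
from h import *
s=robot.observe(); print(s['time'],s['tool_pos'],s['contact_force'])
a=read_camera('scene')['img'][120:280,180:400]; b=read_camera('wrist')['img']
cv2.imwrite('pics/c3.png',np.hstack([cv2.resize(a,(440,320)),cv2.resize(b,(360,320))])[:,:,::-1])
```

```text
12.2 [ 0.63652226 -0.05782628  0.14062881] [-0.99188702 -0.45492567  0.08969582]
```

View pics/c3.png

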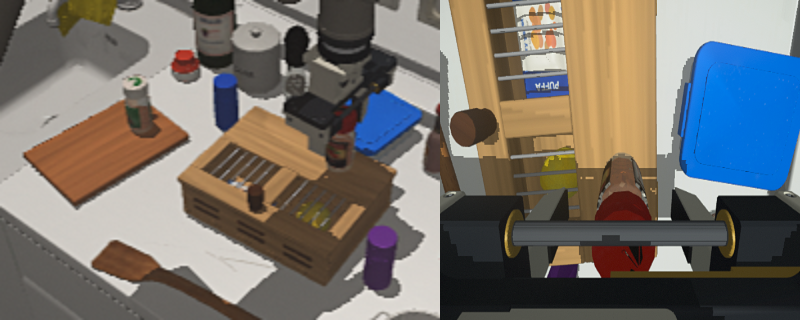

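Emit:
carry_out(translation=[[0, 0, 0.005], [0, 0, 0], [0, 0, 0], [0, 0, 0], [0, 0, 0], [0, 0, 0], [0, 0, 0], [0, 0, 0], [0, 0, 0], [0, 0, 0]], turn=[[0, 0, 0], [0, 0, 0], [0, 0, 0], [0, 0, 0], [0, 0, 0], [0, 0, 0], [0, 0, 0], [0, 0, 0], [0, 0, 0], [0, 0, 0]], gripper=[-1, 0.3, 0.3, 0.3, 0.3, 0.3, 0.3, 0.3, 0.3, 0.3], squeeze=15)

```text
time: 13.3
tool_pos: [0.6364, -0.0584, 0.1348]
tool_rot: [-3.142, -0.0, 0.0]
contact_force: [0.4, -0.6, 0.5]
opening: 0.0432
```

Emit:
carry_out(translation=[[0, 0, -0.02], [0, 0, -0.03], [0, 0, -0.04], [-0.0229, -0.0426, 0], [-0.0229, -0.0426, 0], [-0.0229, -0.0426, 0], [-0.0229, -0.0426, 0], [-0.0229, -0.0426, 0], [-0.0229, -0.0426, 0], [-0.0229, -0.0426, 0]], turn=[[0, 0, 0], [0, 0, 0], [0, 0, 0], [0, 0, 0], [0, 0, 0], [0, 0, 0], [0, 0, 0], [0, 0, 0], [0, 0, 0], [0, 0, 0]], gripper=[0.3, 0.3, 0.3, 0.3, 0.3, 0.3, 0.3, 0.3, 0.3, 0.3])

```text
time: 14.3
tool_pos: [0.4745, 0.2413, 0.2246]
tool_rot: [3.142, 0.0, -0.0]
contact_force: [1.5, 0.6, -1.1]
opening: 0.0433
```

Emit:
carry_out(translation=[[-0.0229, -0.0426, 0], [-0.0229, -0.0426, 0], [0, 0, 0.02], [0, 0, 0.04], [0, 0, 0.04], [0, 0, 0.03], [0, 0, 0.015], [0, 0, 0.008], [0, 0, 0], [0, 0, 0]], turn=[[0, 0, 0], [0, 0, 0], [0, 0, 0], [0, 0, 0], [0, 0, 0], [0, 0, 0], [0, 0, 0], [0, 0, 0], [0, 0, 0], [0, 0, 0]], gripper=[0.3, 0.3, 0.3, 0.3, 0.3, 0.3, 0.3, 0.3, 0.3, 0.3])

```text
time: 15.3
tool_pos: [0.4307, 0.3253, 0.0725]
tool_rot: [-3.141, -0.001, -0.0]
contact_force: [0.5, 0.2, -1.0]
opening: 0.0438
```

Emit:
carry_out(translation=[[0, 0, 0.001], [0, 0, 0.001], [0, 0, 0.001], [0, 0, 0.0005], [0, 0, 0]], turn=[[0, 0, 0], [0, 0, 0], [0, 0, 0], [0, 0, 0], [0, 0, 0]], gripper=[0.3, 0.3, 0.3, 0.3, 0.3])

```text
time: 15.8
tool_pos: [0.4304, 0.3252, 0.0687]
tool_rot: [-3.141, -0.001, -0.0]
contact_force: [-0.6, -0.4, 2.9]
opening: 0.0437
```

Emit:
carry_out(translation=[[0, 0, 0], [0, 0, 0], [0, 0, 0], [0, 0, -0.02], [0, 0, -0.04], [0, 0, -0.04], [0, 0, -0.04], [0, 0, 0], [0, 0, 0], [0, 0, 0]], turn=[[0, 0, 0], [0, 0, 0], [0, 0, 0], [0, 0, 0], [0, 0, 0], [0, 0, 0], [0, 0, 0], [0, 0, -0.148], [0, 0, -0.148], [0, 0, -0.148]], gripper=[-0.3, -0.6, -1, -1, -1, -1, -1, -1, -1, -1])

```text
time: 16.8
tool_pos: [0.4302, 0.325, 0.2085]
tool_rot: [-3.142, -0.001, 0.45]
contact_force: [-0.5, 0.7, 0.1]
opening: 0.0917
```

Emit:
carry_out(translation=[[0, 0, 0], [0, 0, 0], [0, 0, 0], [0, 0, 0], [0, 0, 0], [0, 0, 0], [0, 0, 0], [0, 0, 0], [-0.043, 0.0046, 0], [-0.043, 0.0046, 0]], turn=[[0, 0, -0.148], [0, 0, -0.148], [0, 0, -0.148], [0, 0, -0.148], [0, 0, -0.148], [0, 0, -0.148], [0, 0, -0.148], [0, 0, -0.148], [0, 0, 0], [0, 0, 0]], gripper=[-0.3, -0.3, -0.3, -0.3, -0.3, -0.3, -0.3, -0.3, -0.3, -0.3])

```text
time: 17.8
tool_pos: [0.444, 0.2394, 0.2079]
tool_rot: [-3.141, 0.0, 1.631]
contact_force: [0.6, -0.7, 1.1]
opening: 0.0599
```

Emit:
carry_out(translation=[[-0.043, 0.0046, 0], [-0.043, 0.0046, 0], [-0.043, 0.0046, 0], [-0.043, 0.0046, 0], [-0.043, 0.0046, 0], [-0.043, 0.0046, 0], [0, 0, 0], [0, 0, 0]], turn=[[0, 0, 0], [0, 0, 0], [0, 0, 0], [0, 0, 0], [0, 0, 0], [0, 0, 0], [0, 0, 0], [0, 0, 0]], gripper=[-0.3, -0.3, -0.3, -0.3, -0.3, -0.3, -0.3, -0.3])

```text
time: 18.6
tool_pos: [0.4865, -0.0169, 0.208]
tool_rot: [-3.141, -0.001, 1.625]
contact_force: [-1.0, 0.2, -0.3]
opening: 0.0596
```

Run:
```python
from h import *
s=robot.observe(); print(s['time'],s['tool_pos'],s['tool_rot'],s['qpos'],s['opening'])
a=read_camera('scene')['img'][120:280,180:400]; p=read_camera('wrist'); b=p['img']
for r in nets.tip_of(p,'knob'): print(r['pixel'],r['score'],atz(p,r['pixel'],.107))
cv2.imwrite('pics/c4.png',np.hstack([cv2.resize(a,(380,276)),b[124:]])[:,:,::-1][:,:] if 0 else np.hstack([cv2.resize(a,(350,320)),cv2.resize(b,(450,320))])[:,:,::-1])
```

```text
18.6 [ 0.48645856 -0.01693681  0.20798347] [-3.14111039e+00 -5.76500285e-04  1.62546444e+00] [-1.92704290e-01  2.89526061e-01  1.65526385e+00  4.73489011e-04
  1.19741153e+00 -1.81834172e+00] 0.059564854400218574
[321.1, 199.3] 0.79 [ 0.48695084 -0.01342559  0.107     ]
```

View pics/c4.png

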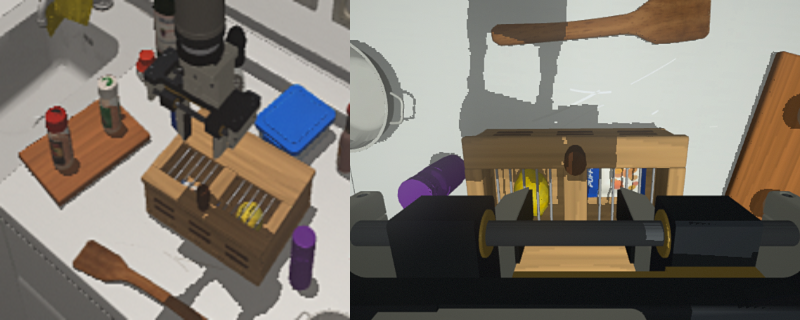

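Emit:
carry_out(translation=[[0.003, 0, 0.03], [0, 0, 0.04], [0, 0, 0.03], [0, 0, 0.015], [0, 0, 0.005], [0, 0, 0], [0, 0, 0]], turn=[[0, 0, 0], [0, 0, 0], [0, 0, 0], [0, 0, 0], [0, 0, 0], [0, 0, 0], [0, 0, 0]], gripper=[-0.3, -0.3, -0.3, -0.3, -0.3, -0.3, -0.3])

```text
time: 19.45
tool_pos: [0.4871, -0.0128, 0.0892]
tool_rot: [3.14, 0.0, 1.629]
contact_force: [0.7, 0.1, 0.1]
opening: 0.0599
```

Emit:
carry_out(translation=[[0, 0, 0], [0, 0, 0], [0, 0, 0], [0, 0, 0], [0, 0, 0], [0, 0, 0], [0, 0, 0], [0, 0, 0]], turn=[[0, 0, 0], [0, 0, 0], [0, 0, 0], [0, 0, 0], [0, 0, 0], [0, 0, 0], [0, 0, 0], [0, 0, 0]], gripper=[0.7, 0.7, 0.7, 0.7, 0.7, 0.7, 0.7, 0.7], squeeze=12)

```text
time: 20.25
tool_pos: [0.4867, -0.0154, 0.0884]
tool_rot: [3.141, 0.003, 1.628]
contact_force: [-1.1, -10.6, -0.2]
opening: 0.0245
```

Run:
```python
import numpy as np
H=np.array([.107-.107,0]) 
def k(t): return np.array([-.186*np.cos(t)+.037*np.sin(t), .186*np.sin(t)+.037*np.cos(t)])
n=24; th=np.linspace(0,1.78,n+1); P=np.array([k(t) for t in th])
for t,d,q in zip(th[1:],np.diff(P,axis=0),P[1:]): print(round(t,3),'y %.4f z %.4f'%(d[0],-d[1]),(q-P[0]).round(3))
```

```text
0.074 y 0.0033 z -0.0137 [0.003 0.014]
0.148 y 0.0043 z -0.0134 [0.008 0.027]
0.223 y 0.0052 z -0.0130 [0.013 0.04 ]
0.297 y 0.0062 z -0.0126 [0.019 0.053]
0.371 y 0.0071 z -0.0121 [0.026 0.065]
0.445 y 0.0080 z -0.0116 [0.034 0.076]
0.519 y 0.0088 z -0.0109 [0.043 0.087]
0.593 y 0.0096 z -0.0103 [0.052 0.098]
0.668 y 0.0103 z -0.0095 [0.063 0.107]
0.742 y 0.0110 z -0.0087 [0.074 0.116]
0.816 y 0.0116 z -0.0079 [0.085 0.124]
0.89 y 0.0122 z -0.0070 [0.098 0.131]
0.964 y 0.0127 z -0.0061 [0.11  0.137]
1.038 y 0.0131 z -0.0051 [0.123 0.142]
1.112 y 0.0134 z -0.0041 [0.137 0.146]
1.187 y 0.0137 z -0.0031 [0.151 0.149]
1.261 y 0.0139 z -0.0021 [0.165 0.151]
1.335 y 0.0140 z -0.0011 [0.179 0.152]
1.409 y 0.0141 z -0.0000 [0.193 0.153]
1.483 y 0.0140 z 0.0010 [0.207 0.152]
1.558 y 0.0139 z 0.0020 [0.221 0.149]
1.632 y 0.0137 z 0.0031 [0.234 0.146]
1.706 y 0.0135 z 0.0041 [0.248 0.142]
1.78 y 0.0131 z 0.0051 [0.261 0.137]
```

Emit:
carry_out(translation=[[-0.003, 0, 0], [0, 0.0033, -0.0137], [0, 0.0043, -0.0134], [0, 0.0052, -0.013], [0, 0.0062, -0.0126], [0, 0.0071, -0.0121], [0, 0, 0]], turn=[[0, 0, 0], [0, 0, 0], [0, 0, 0], [0, 0, 0], [0, 0, 0], [0, 0, 0], [0, 0, 0]], gripper=[0.7, 0.7, 0.7, 0.7, 0.7, 0.7, 0.7])

```text
time: 20.95
tool_pos: [0.5126, -0.014, 0.1539]
tool_rot: [-3.141, -0.001, 1.628]
contact_force: [-2.3, 2.8, 0.4]
opening: 0.0243
```

Emit:
carry_out(translation=[[0, 0.008, -0.0116], [0, 0.0088, -0.0109], [0, 0.0096, -0.0103], [0, 0.0103, -0.0095], [0, 0.011, -0.0087], [0, 0.0116, -0.0079], [0, 0.0122, -0.007], [0, 0, 0]], turn=[[0, 0, 0], [0, 0, 0], [0, 0, 0], [0, 0, 0], [0, 0, 0], [0, 0, 0], [0, 0, 0], [0, 0, 0]], gripper=[0.7, 0.7, 0.7, 0.7, 0.7, 0.7, 0.7, 0.7])

```text
time: 21.75
tool_pos: [0.5847, -0.0095, 0.2196]
tool_rot: [3.141, -0.002, 1.629]
contact_force: [-5.4, 3.3, 4.6]
opening: 0.0242
```

Run:
```python
from h import *
a=read_camera('scene')['img'][90:270,200:420]; b=read_camera('wrist')['img']
cv2.imwrite('pics/c5.png',np.hstack([cv2.resize(a,(390,320)),cv2.resize(b,(410,320))])[:,:,::-1])
```

```text
(no output)
```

View pics/c5.png

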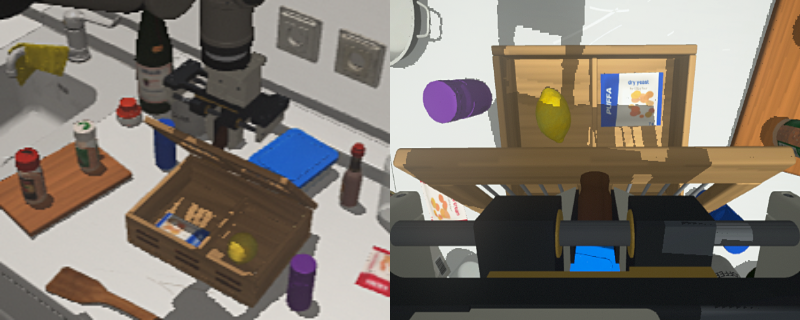

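The lid is following the tool, about half open. The lemon lies in the right compartment and the sachet in the left.

Emit:
carry_out(translation=[[0, 0.0122, -0.0071], [0, 0.0131, -0.0055], [0, 0.0134, -0.0041], [0, 0.0137, -0.0031], [0, 0.0139, -0.0021], [0, 0.014, -0.0011], [0, 0.0141, 0], [0, 0, 0]], turn=[[0, 0, 0], [0, 0, 0], [0, 0, 0], [0, 0, 0], [0, 0, 0], [0, 0, 0], [0, 0, 0], [0, 0, 0]], gripper=[0.7, 0.7, 0.7, 0.7, 0.7, 0.7, 0.7, 0.7])

```text
time: 22.65
tool_pos: [0.6796, -0.0036, 0.2419]
tool_rot: [3.14, -0.002, 1.629]
contact_force: [0.2, 4.4, 4.1]
opening: 0.0243
```

Emit:
carry_out(translation=[[0, 0.014, 0.001], [0, 0.0139, 0.002], [0, 0.0137, 0.0031], [0, 0.0135, 0.0041], [0, 0.0131, 0.0051], [0, 0, 0]], turn=[[0, 0, 0], [0, 0, 0], [0, 0, 0], [0, 0, 0], [0, 0, 0], [0, 0, 0]], gripper=[0.7, 0.7, 0.7, 0.7, 0.7, 0.7])

```text
time: 23.25
tool_pos: [0.7481, 0.0006, 0.226]
tool_rot: [3.139, -0.003, 1.63]
contact_force: [1.7, 4.9, 3.4]
opening: 0.0244
```

Emit:
carry_out(translation=[[0, 0, 0], [0, 0, 0], [0, 0, 0], [0, 0, 0], [0, 0, -0.01], [0, 0, -0.03], [0, 0, -0.035], [0, 0, -0.03], [0, 0, 0]], turn=[[0, 0, 0], [0, 0, 0], [0, 0, 0], [0, 0, 0], [0, 0, 0], [0, 0, 0], [0, 0, 0], [0, 0, 0], [0, 0, 0]], gripper=[0.3, -0.1, -0.3, -0.3, -0.3, -0.3, -0.3, -0.3, -0.3])

```text
time: 24.15
tool_pos: [0.7472, -0.0018, 0.3385]
tool_rot: [3.131, 0.002, 1.628]
contact_force: [-0.3, 0.0, 0.5]
opening: 0.0594
```

Emit:
carry_out(translation=[[-0.008, -0.0356, 0], [-0.0099, -0.0356, 0], [-0.0099, -0.0356, 0], [-0.0099, -0.0356, 0], [-0.0099, -0.0356, 0], [-0.0099, -0.0356, 0], [0, 0, 0], [0, 0, 0]], turn=[[0, 0, 0], [0, 0, 0], [0, 0, 0], [0, 0, 0], [0, 0, 0], [0, 0, 0], [0, 0, 0], [0, 0, 0]], gripper=[-0.5, -0.5, -0.5, -0.5, -0.5, -0.5, -0.5, -0.5])

```text
time: 24.95
tool_pos: [0.5361, -0.0713, 0.3322]
tool_rot: [3.14, 0.0, 1.627]
contact_force: [0.1, -0.3, -0.7]
opening: 0.0689
```

Run:
```python
from h import *
s=robot.observe(); print(s['time'],s['tool_pos'],s['tool_rot'],s['opening'])
a=read_camera('scene')['img'][90:270,200:420]; p=read_camera('wrist'); b=p['img']
for r in nets.tip_of(p,'lemon_mid'): print('mid',r['pixel'],r['score'],atz(p,r['pixel'],.0355))
for r in nets.regions_of(p,'lemon'):
  m=r['region'].astype(np.uint8); c=max(cv2.findContours(m,0,1)[0],key=cv2.contourArea); e=cv2.fitEllipse(c)
  X=[atz(p,q,.0355)[:2] for q in c[:,0]]; print(r['score'],m.sum(),atz(p,e[0],.0355)); e2=cv2.fitEllipse((np.array(X)*1e4).astype(np.float32)); print(np.array(e2[0])/1e4,np.array(e2[1])/1e4,e2[2])
cv2.imwrite('pics/c6.png',np.hstack([cv2.resize(a,(390,320)),cv2.resize(b,(410,320))])[:,:,::-1])
```

```text
24.95 [ 0.53605367 -0.07130565  0.33224706] [3.14043069e+00 2.41292392e-04 1.62690845e+00] 0.06894908078261676
mid [318.3, 171.2] 0.85 [ 0.55489416 -0.07039252  0.0355    ]
0.68 1400 [ 0.55439259 -0.07386852  0.0355    ]
[ 0.55499082 -0.07377656] [0.04939106 0.06433723] 106.97965240478516
```

View pics/c6.png

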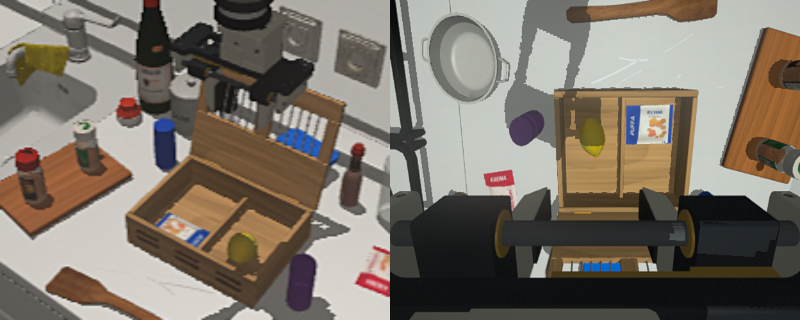

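Run:
```python
from h import *
for n in('wrist','top','scene'):
  p=read_camera(n)
  print(n,[(r['pixel'],round(r['score'],2),atz(p,r['pixel'],0).round(3)) for r in nets.tip_of(p,'white_jar')])
```

```text
wrist [([225.3, 152.7], 0.72, array([ 0.543, -0.204,  0.   ])), ([582.7, 188.9], 0.66, array([0.566, 0.32 , 0.   ])), ([489.3, 251.5], 0.47, array([0.673, 0.202, 0.   ]))]
top [([253.0, 163.7], 0.77, array([0.668, 0.208, 0.   ])), ([220.0, 196.0], 0.61, array([0.572, 0.305, 0.   ])), ([392.5, 201.2], 0.47, array([ 0.547, -0.204,  0.   ]))]
scene [([292.7, 180.3], 0.84, array([0.674, 0.204, 0.   ])), ([367.6, 257.9], 0.73, array([ 0.544, -0.203,  0.   ])), ([255.0, 181.9], 0.71, array([0.583, 0.305, 0.   ]))]
```

Emit:
carry_out(translation=[[0, 0, 0], [0, 0, 0], [-0.005, 0.018, 0], [0, 0, 0.045], [0, 0, 0.045], [0, 0, 0.045], [0, 0, 0.045], [0, 0, 0.045], [0, 0, 0], [0, 0, 0]], turn=[[0, 0, -0.085], [0, 0, -0.085], [0, 0, 0], [0, 0, 0], [0, 0, 0], [0, 0, 0], [0, 0, 0], [0, 0, 0], [0, 0, 0], [0, 0, 0]], gripper=[-0.5, -0.5, -0.5, -0.5, -0.5, -0.5, -0.5, -0.5, -0.5, -0.5])

```text
time: 26.45
tool_pos: [0.5555, -0.0719, 0.1072]
tool_rot: [-3.141, -0.0, 1.798]
contact_force: [0.7, -0.8, 1.4]
opening: 0.0688
```

Run:
```python
from h import *
s=robot.observe(); print(s['time'],s['tool_pos'],s['tool_rot'],s['opening'])
p=read_camera('wrist'); b=p['img'].copy()
for r in nets.tip_of(p,'lemon_mid'): print('mid',r['pixel'],r['score'],atz(p,r['pixel'],.0355))
T=R.from_euler('xyz',s['tool_rot']).as_matrix()
for sx in(-.035,.035):
  q=proj(p,[s['tool_pos'][0]+T[0,0]*sx,s['tool_pos'][1]+T[1,0]*sx,.0355])[0]; cv2.circle(b,tuple(np.int32(q.round())),4,(255,0,0),-1); print(q)
cv2.imwrite('pics/c7.png',b[:,:,::-1])
```

```text
26.45 [ 0.55546189 -0.07187682  0.10719926] [-3.14124419e+00 -2.77276827e-04  1.79806893e+00] 0.0688169868011137
mid [316.1, 208.5] 0.96 [ 0.55496287 -0.07323146  0.0355    ]
[268.06047692 209.6093235 ]
[367.57403776 209.53380635]
```

View pics/c7.png

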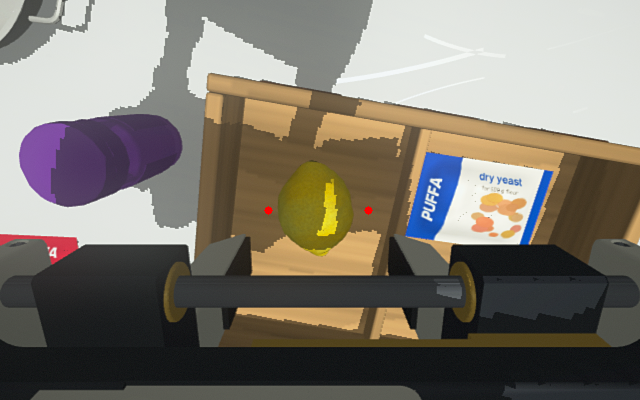

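The lemon is centred between the finger projections, at (316,208) in the wrist view. Its axis is aligned and the purple jar is clear, so I'll descend.

Emit:
carry_out(translation=[[-0.001, 0, 0.03], [0, 0, 0.03], [0, 0, 0.02], [0, 0, 0.009], [0, 0, 0], [0, 0, 0]], turn=[[0, 0, 0], [0, 0, 0], [0, 0, 0], [0, 0, 0], [0, 0, 0], [0, 0, 0]], gripper=[-0.5, -0.5, -0.5, -0.5, -0.5, -0.5])

```text
time: 27.15
tool_pos: [0.5566, -0.0731, 0.0194]
tool_rot: [3.139, 0.001, 1.798]
contact_force: [-0.4, 0.2, -0.1]
opening: 0.069
```

Emit:
carry_out(translation=[[0, 0, 0], [0, 0, 0], [0, 0, 0], [0, 0, 0], [0, 0, 0], [0, 0, 0], [0, 0, 0]], turn=[[0, 0, 0], [0, 0, 0], [0, 0, 0], [0, 0, 0], [0, 0, 0], [0, 0, 0], [0, 0, 0]], gripper=[0.2, 0.2, 0.2, 0.2, 0.2, 0.2, 0.2], squeeze=15)

```text
time: 27.85
tool_pos: [0.556, -0.0731, 0.0185]
tool_rot: [3.14, 0.001, 1.798]
contact_force: [-0.7, -0.0, 5.1]
opening: 0.0515
```

Emit:
carry_out(translation=[[0, 0, -0.01], [0, 0, -0.03], [0, 0, -0.04], [0, 0, -0.04], [0, 0, -0.04], [0, 0, -0.03], [0, 0, 0], [0, 0, 0]], turn=[[0, 0, 0], [0, 0, 0], [0, 0, 0], [0, 0, 0], [0, 0, 0], [0, 0, 0], [0, 0, 0], [0, 0, 0]], gripper=[0.2, 0.2, 0.2, 0.2, 0.2, 0.2, 0.2, 0.2])

```text
time: 28.65
tool_pos: [0.5551, -0.0726, 0.208]
tool_rot: [3.141, 0.0, 1.798]
contact_force: [-1.3, -0.1, -1.5]
opening: 0.0511
```

Run:
```python
from fit import *
s=robot.observe(); print(s['time'],s['tool_pos'],s['tool_rot'],s['opening'])
p=read_camera('wrist'); r=nets.regions_of(p,'lemon'); print([(q['pixel'],q['score'],q['region'].sum()) for q in r])
for n in('wrist','top'):
  p=read_camera(n); r=nets.tip_of(p,'dish'); print([(q['pixel'],q['score'],atz(p,q['pixel'],0).round(4)) for q in r])
```

```text
28.65 [ 0.55507635 -0.07264806  0.20796063] [3.14097929e+00 1.37725102e-04 1.79810034e+00] 0.05114494913051426
[([318.1, 251.6], 0.86, np.int64(8813))]
[([79.7, 3.9], 0.69, array([ 0.4468, -0.3296,  0.    ]))]
[]
```

Emit:
carry_out(translation=[[-0.0376, -0.0273, 0], [-0.0376, -0.0273, 0], [-0.0376, -0.0273, 0], [-0.0376, -0.0273, 0], [-0.0376, -0.0273, 0], [-0.0376, -0.0273, 0], [0, 0, 0], [0, 0, 0], [0, 0, 0]], turn=[[0, 0, 0], [0, 0, 0], [0, 0, 0], [0, 0, 0], [0, 0, 0], [0, 0, 0], [0, 0, 0], [0, 0, 0], [0, 0, 0]], gripper=[0.2, 0.2, 0.2, 0.2, 0.2, 0.2, 0.2, 0.2, 0.2])

```text
time: 29.85
tool_pos: [0.4467, -0.3286, 0.2071]
tool_rot: [-3.141, -0.001, 1.799]
contact_force: [0.0, 0.6, -0.6]
opening: 0.051
```

Run:
```python
from fit import *
s=robot.observe(); print(s['time'],s['tool_pos'],s['tool_rot'],s['opening'])
p=read_camera('wrist'); b=p['img'].copy()
print([(q['pixel'],q['score'],atz(p,q['pixel'],0).round(4)) for q in nets.tip_of(p,'dish')])
a=np.linspace(0,6.28,60)
for c,col in(((.446,-.330),(255,0,0)),((.450,-.334),(0,0,255))):
  for q in proj(p,np.c_[c[0]+.066*np.cos(a),c[1]+.066*np.sin(a),0*a+.043]): cv2.circle(b,tuple(np.int32(q.round())),1,col,-1)
cv2.imwrite('pics/c8.png',b[:,:,::-1])
```

```text
29.85 [ 0.44672551 -0.3285699   0.20714372] [-3.14139709e+00 -1.26609499e-03  1.79852054e+00] 0.0510318575137567
[([317.7, 170.2], 0.84, array([ 0.4456, -0.3293,  0.    ]))]
```

View pics/c8.png

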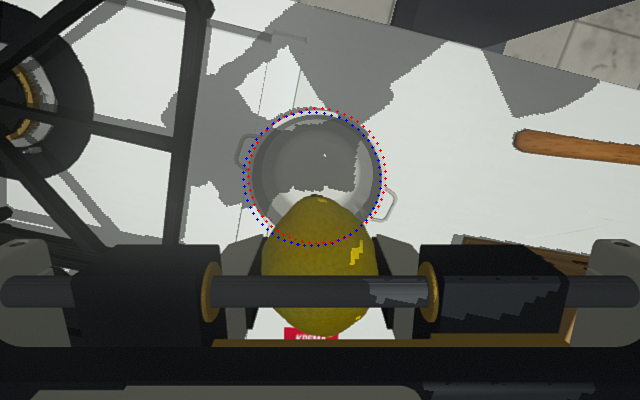

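Emit:
carry_out(translation=[[-0.003, 0.0024, 0], [0, 0, 0.045], [0, 0, 0.045], [0, 0, 0.04], [0, 0, 0.03], [0, 0, 0.018], [0, 0, 0.006], [0, 0, 0.005], [0, 0, 0]], turn=[[0, 0, 0], [0, 0, 0], [0, 0, 0], [0, 0, 0], [0, 0, 0], [0, 0, 0], [0, 0, 0], [0, 0, 0], [0, 0, 0]], gripper=[0.2, 0.2, 0.2, 0.2, 0.2, 0.2, 0.2, 0.2, 0.2])

```text
time: 30.85
tool_pos: [0.4501, -0.3319, 0.0189]
tool_rot: [3.141, 0.001, 1.799]
contact_force: [-0.1, -0.0, -1.4]
opening: 0.0512
```

Emit:
carry_out(translation=[[0, 0, 0.002], [0, 0, 0.002], [0, 0, 0], [0, 0, 0], [0, 0, 0], [0, 0, 0], [0, 0, -0.003], [0, 0, -0.005], [0, 0, -0.01], [0, 0, -0.01]], turn=[[0, 0, 0], [0, 0, 0], [0, 0, 0], [0, 0, 0], [0, 0, 0], [0, 0, 0], [0, 0, 0], [0, 0, 0], [0, 0, 0], [0, 0, 0]], gripper=[0.2, 0.2, 0.2, -0.1, -0.2, -0.25, -0.25, -0.3, -0.4, -0.5])

```text
time: 31.85
tool_pos: [0.4497, -0.3319, 0.0436]
tool_rot: [3.141, 0.0, 1.798]
contact_force: [0.9, 0.3, 0.5]
opening: 0.0671
```

Emit:
carry_out(translation=[[0, 0, -0.02], [0, 0, -0.03], [0, 0, -0.04], [0, 0, -0.045], [0, 0, -0.045], [0, 0, -0.045], [0, 0, -0.045], [0, 0, 0], [0, 0, 0]], turn=[[0, 0, 0], [0, 0, 0], [0, 0, 0], [0, 0, 0], [0, 0, 0], [0, 0, 0], [0, 0, 0], [0, 0, 0.085], [0, 0, 0.085]], gripper=[-0.5, -0.5, -0.5, -0.5, -0.5, -0.5, -0.5, -0.3, -0.3])

```text
time: 32.75
tool_pos: [0.4497, -0.332, 0.3156]
tool_rot: [3.138, 0.003, 1.625]
contact_force: [-0.3, -0.4, -0.9]
opening: 0.0608
```

Run:
```python
from fit import *
s=robot.observe(); print(s['time'],s['tool_pos'],s['tool_rot'],s['opening'])
p=read_camera('wrist'); b=p['img']; a=read_camera('scene')['img'][110:330,200:440]
cv2.imwrite('pics/c9.png',np.hstack([cv2.resize(a,(400,366)),cv2.resize(b,(400,366))])[:,:,::-1])
```

```text
32.75 [ 0.44973026 -0.33200738  0.31557635] [3.13825353 0.00345847 1.62463166] 0.06077786216739216
```

View pics/c9.png

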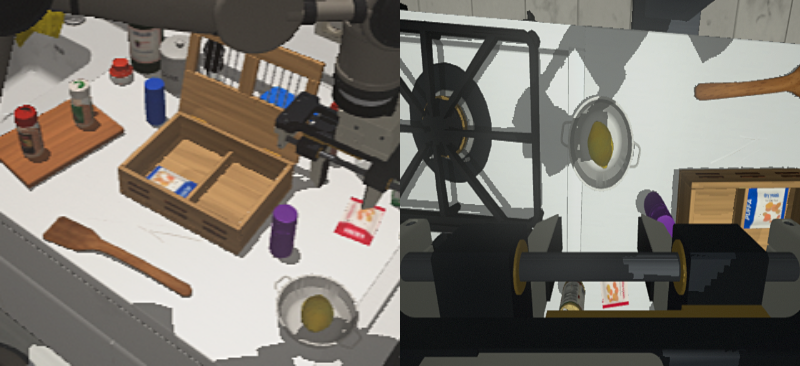

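Lemon is in the dish, the lid is still open, and the sachet is in the box. I'll go back to the knob.

Emit:
carry_out(translation=[[0.0315, 0.0316, -0.01], [0.0315, 0.0316, -0.01], [0.0315, 0.0316, -0.005], [0.0315, 0.0316, 0], [0.0315, 0.0316, 0], [0.0315, 0.0316, 0], [0.0315, 0.0316, 0], [0.0315, 0.0316, 0], [0.0315, 0.0316, 0], [0.0315, 0.0316, 0]], turn=[[0, 0, 0], [0, 0, 0], [0, 0, 0], [0, 0, 0], [0, 0, 0], [0, 0, 0], [0, 0, 0], [0, 0, 0], [0, 0, 0], [0, 0, 0]], gripper=[-0.3, -0.3, -0.3, -0.3, -0.3, -0.3, -0.3, -0.3, -0.3, -0.3])

```text
time: 33.85
tool_pos: [0.7474, 0.0022, 0.3382]
tool_rot: [3.141, 0.0, 1.631]
contact_force: [2.8, -1.3, 0.3]
opening: 0.06
```

Emit:
carry_out(translation=[[0, 0, 0], [0, 0, 0]], turn=[[0, 0, 0], [0, 0, 0]], gripper=[-0.3, -0.3])

```text
time: 34.05
tool_pos: [0.7474, 0.0016, 0.3353]
tool_rot: [-3.139, -0.0, 1.632]
contact_force: [-1.0, -0.3, -0.2]
opening: 0.0597
```

Run:
```python
from fit import *
s=robot.observe(); print(s['time'],s['tool_pos'],s['tool_rot'],s['opening'])
for n in('wrist','top'):
  p=read_camera(n); print(n,[(q['pixel'],q['score'],atz(p,q['pixel'],.243).round(4)) for q in nets.tip_of(p,'knob')], proj(p,[.748,.0005,.245]))
```

```text
34.05 [0.74736414 0.00164964 0.3352999 ] [-3.13852705e+00 -2.66487967e-04  1.63156491e+00] 0.05969575174847707
wrist [([318.4, 215.0], 0.59, array([0.7579, 0.0027, 0.243 ]))] [[316.29449832 203.25234049]]
top [([319.4, 108.0], 0.84, array([0.7536, 0.0074, 0.243 ])), ([435.4, 230.7], 0.51, array([ 0.4329, -0.2721,  0.243 ]))] [[322.14675773 109.78247092]]
```

Emit:
carry_out(translation=[[0, 0.012, 0], [0, 0, 0.03], [0, 0, 0.04], [0, 0, 0.03], [0, 0, 0.015], [0, 0, 0], [0, 0, 0]], turn=[[0, 0, 0], [0, 0, 0], [0, 0, 0], [0, 0, 0], [0, 0, 0], [0, 0, 0], [0, 0, 0]], gripper=[-0.3, -0.3, -0.3, -0.3, -0.3, -0.3, -0.3])

```text
time: 34.95
tool_pos: [0.7589, 0.0004, 0.2247]
tool_rot: [3.139, 0.0, 1.627]
contact_force: [-0.1, -0.5, 1.0]
opening: 0.0599
```

Emit:
carry_out(translation=[[0, 0, 0], [0, 0, 0], [0, 0, 0], [0, 0, 0], [0, 0, 0], [0, 0, 0], [0, 0, 0]], turn=[[0, 0, 0], [0, 0, 0], [0, 0, 0], [0, 0, 0], [0, 0, 0], [0, 0, 0], [0, 0, 0]], gripper=[0.7, 0.7, 0.7, 0.7, 0.7, 0.7, 0.7], squeeze=12)

```text
time: 35.65
tool_pos: [0.759, 0.0013, 0.2227]
tool_rot: [3.141, 0.0, 1.628]
contact_force: [-0.8, -0.3, 0.2]
opening: 0.0244
```

Run:
```python
from fit import *
s=robot.observe(); print(s['time'],s['tool_pos'],s['tool_rot'],s['opening'],s['contact_force'])
b=read_camera('wrist')['img']; a=read_camera('scene')['img'][80:260,220:420]
cv2.imwrite('pics/c10.png',np.hstack([cv2.resize(a,(400,360)),cv2.resize(b,(400,360))])[:,:,::-1])
k=lambda t:np.array([-.186*np.cos(t)+.037*np.sin(t), .186*np.sin(t)+.037*np.cos(t)])
th=np.linspace(1.85,0,27); P=np.array([k(t) for t in th])
for t,d in zip(th[1:],np.diff(P,axis=0)): print(round(t,2),'%.4f %.4f'%(d[0],-d[1]))
```

```text
35.65 [0.75902013 0.00132313 0.22273   ] [3.14141412e+00 4.43404130e-05 1.62802890e+00] 0.02443880303310932 [-0.76509865 -0.33023496  0.24603332]
1.78 -0.0122 -0.0057
1.71 -0.0126 -0.0049
1.64 -0.0129 -0.0040
1.57 -0.0131 -0.0030
1.49 -0.0133 -0.0021
1.42 -0.0134 -0.0011
1.35 -0.0135 -0.0002
1.28 -0.0135 0.0008
1.21 -0.0134 0.0017
1.14 -0.0132 0.0027
1.07 -0.0130 0.0036
1.0 -0.0127 0.0045
0.93 -0.0124 0.0054
0.85 -0.0119 0.0063
0.78 -0.0115 0.0071
0.71 -0.0109 0.0079
0.64 -0.0103 0.0087
0.57 -0.0097 0.0094
0.5 -0.0090 0.0101
0.43 -0.0083 0.0107
0.36 -0.0075 0.0112
0.28 -0.0067 0.0117
0.21 -0.0058 0.0122
0.14 -0.0049 0.0126
0.07 -0.0040 0.0129
0.0 -0.0031 0.0131
```

View pics/c10.png

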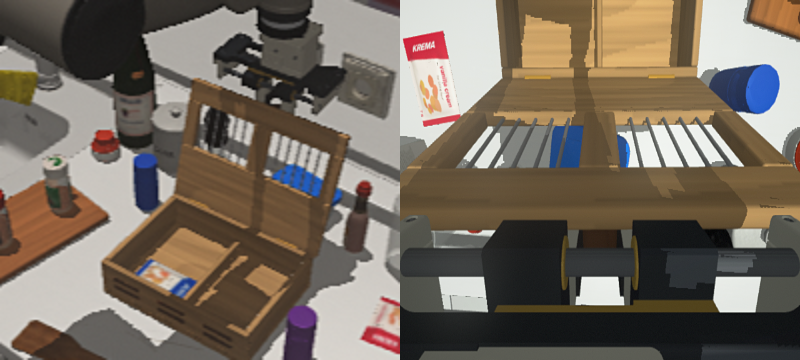

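Emit:
carry_out(translation=[[0, -0.0122, -0.0057], [0, -0.0126, -0.0049], [0, -0.0129, -0.004], [0, -0.0131, -0.003], [0, -0.0133, -0.0021], [0, -0.0134, -0.0011], [0, -0.0135, 0], [0, -0.0135, 0.0008], [0, 0, 0]], turn=[[0, 0, 0], [0, 0, 0], [0, 0, 0], [0, 0, 0], [0, 0, 0], [0, 0, 0], [0, 0, 0], [0, 0, 0], [0, 0, 0]], gripper=[0.7, 0.7, 0.7, 0.7, 0.7, 0.7, 0.7, 0.7, 0.7])

```text
time: 36.65
tool_pos: [0.6534, -0.0052, 0.2422]
tool_rot: [-3.14, 0.0, 1.628]
contact_force: [0.5, -2.0, -3.9]
opening: 0.0246
```

Emit:
carry_out(translation=[[0, -0.0134, 0.0017], [0, -0.0132, 0.0027], [0, -0.013, 0.0036], [0, -0.0127, 0.0045], [0, -0.0124, 0.0054], [0, -0.0119, 0.0063], [0, -0.0115, 0.0071], [0, -0.0109, 0.0079], [0, 0, 0]], turn=[[0, 0, 0], [0, 0, 0], [0, 0, 0], [0, 0, 0], [0, 0, 0], [0, 0, 0], [0, 0, 0], [0, 0, 0], [0, 0, 0]], gripper=[0.7, 0.7, 0.7, 0.7, 0.7, 0.7, 0.7, 0.7, 0.7])

```text
time: 37.55
tool_pos: [0.5552, -0.0112, 0.2027]
tool_rot: [-3.14, 0.001, 1.628]
contact_force: [0.4, -5.0, -0.9]
opening: 0.0244
```

Emit:
carry_out(translation=[[-0.001, -0.0103, 0.0087], [0, -0.0097, 0.0094], [0, -0.009, 0.0101], [0, -0.0083, 0.0107], [0, -0.0075, 0.0112], [0, -0.0067, 0.0117], [0, -0.0058, 0.0122], [0, 0, 0]], turn=[[0, 0, 0], [0, 0, 0], [0, 0, 0], [0, 0, 0], [0, 0, 0], [0, 0, 0], [0, 0, 0], [0, 0, 0]], gripper=[0.7, 0.7, 0.7, 0.7, 0.7, 0.7, 0.7, 0.7])

```text
time: 38.35
tool_pos: [0.4988, -0.0147, 0.1285]
tool_rot: [-3.141, -0.0, 1.628]
contact_force: [-0.3, -2.5, -0.8]
opening: 0.0243
```

Emit:
carry_out(translation=[[0, -0.0025, 0.0063], [0, -0.0024, 0.0063], [0, -0.002, 0.0064], [0, -0.002, 0.0065], [0, -0.0016, 0.0045], [0, -0.001, 0.0035], [0, 0, 0.002], [0, 0, 0]], turn=[[0, 0, 0], [0, 0, 0], [0, 0, 0], [0, 0, 0], [0, 0, 0], [0, 0, 0], [0, 0, 0], [0, 0, 0]], gripper=[0.7, 0.7, 0.7, 0.7, 0.7, 0.7, 0.7, 0.7])

```text
time: 39.15
tool_pos: [0.4877, -0.0154, 0.0938]
tool_rot: [3.141, 0.0, 1.628]
contact_force: [2.8, -3.6, -2.3]
opening: 0.0247
```

Emit:
carry_out(translation=[[0, -0.0003, 0.0015], [0, -0.0003, 0.0015], [0, 0, 0.001], [0, 0, 0]], turn=[[0, 0, 0], [0, 0, 0], [0, 0, 0], [0, 0, 0]], gripper=[0.7, 0.7, 0.7, 0.7])

```text
time: 39.55
tool_pos: [0.4868, -0.0154, 0.0899]
tool_rot: [3.141, 0.0, 1.628]
contact_force: [2.4, -4.5, -1.8]
opening: 0.0246
```

Emit:
carry_out(translation=[[0, 0, 0.001], [0, 0, 0.001], [0, 0, 0.001], [0, 0, 0]], turn=[[0, 0, 0], [0, 0, 0], [0, 0, 0], [0, 0, 0]], gripper=[0.7, 0.7, 0.7, 0.7])

```text
time: 39.95
tool_pos: [0.4871, -0.0154, 0.0887]
tool_rot: [3.139, 0.001, 1.628]
contact_force: [-2.5, -4.1, 15.7]
opening: 0.0247
```

Emit:
carry_out(translation=[[0, 0, -0.0015], [0, 0, 0], [0, 0, 0], [0, 0, 0], [0, 0, -0.02], [0, 0, -0.04], [0, 0, -0.04], [0, 0, -0.03], [0, 0, 0], [0, 0, 0]], turn=[[0, 0, 0], [0, 0, 0], [0, 0, 0], [0, 0, 0], [0, 0, 0], [0, 0, 0], [0, 0, 0], [0, 0, 0], [0, 0, 0.148], [0, 0, 0.148]], gripper=[0.7, 0.2, -0.3, -0.3, -0.3, -0.3, -0.3, -1, -1, -1])

```text
time: 40.95
tool_pos: [0.4867, -0.0149, 0.2193]
tool_rot: [3.14, -0.001, 1.326]
contact_force: [-0.6, -0.2, -0.2]
opening: 0.0794
```

Emit:
carry_out(translation=[[0, 0, 0], [0, 0, 0], [0, 0, 0], [0, 0, 0], [0, 0, 0], [0, 0, 0], [0, 0, 0], [0, 0, 0], [0, 0, 0], [0, 0, 0]], turn=[[0, 0, 0.148], [0, 0, 0.148], [0, 0, 0.148], [0, 0, 0.148], [0, 0, 0.148], [0, 0, 0.148], [0, 0, 0.148], [0, 0, 0.148], [0, 0, 0.148], [0, 0, 0]], gripper=[-1, -1, -1, -1, -1, -1, -1, -1, -1, -1])

```text
time: 41.95
tool_pos: [0.4862, -0.0149, 0.218]
tool_rot: [-3.141, 0.001, -0.001]
contact_force: [-0.5, 0.7, 0.3]
opening: 0.0921
```

Run:
```python
from fit import *
s=robot.observe(); print(s['time'],s['tool_pos'],s['tool_rot'],s['opening'])
P={n:read_camera(n) for n in('wrist','top','scene')}
for n,p in P.items():
  for k in('red_jar','white_jar'): print(n,k,[(q['pixel'],round(q['score'],2),atz(p,q['pixel'],.016).round(4)) for q in nets.tip_of(p,k)])
```

```text
41.95 [ 0.48618866 -0.01487833  0.21800639] [-3.14090832e+00  1.21402889e-03 -1.10981046e-03] 0.09210787489881675
wrist red_jar []
wrist white_jar [([362.5, 312.7], 0.69, array([ 0.5376, -0.186 ,  0.016 ])), ([361.3, 110.0], 0.56, array([0.5286, 0.0509, 0.016 ]))]
top red_jar [([211.5, 245.9], 0.77, array([0.4241, 0.3239, 0.016 ]))]
top white_jar [([222.0, 196.7], 0.8, array([0.5669, 0.2959, 0.016 ])), ([253.6, 163.4], 0.71, array([0.6651, 0.2041, 0.016 ])), ([391.7, 201.1], 0.55, array([ 0.5447, -0.1998,  0.016 ]))]
scene red_jar [([223.1, 199.9], 0.65, array([0.4389, 0.3114, 0.016 ]))]
scene white_jar [([250.8, 180.3], 0.67, array([0.5684, 0.3087, 0.016 ])), ([369.2, 258.8], 0.61, array([ 0.5332, -0.2142,  0.016 ])), ([390.0, 300.5], 0.45, array([ 0.4486, -0.336 ,  0.016 ]))]
```

Emit:
carry_out(translation=[[-0.007, -0.0425, 0], [-0.007, -0.0425, 0], [-0.007, -0.0425, 0], [-0.007, -0.0425, 0], [-0.007, -0.0425, 0], [-0.007, -0.0425, 0], [-0.007, -0.0425, 0], [-0.007, -0.0425, 0], [0, 0, 0], [0, 0, 0]], turn=[[0, 0, 0], [0, 0, 0], [0, 0, 0], [0, 0, 0], [0, 0, 0], [0, 0, 0], [0, 0, 0], [0, 0, 0], [0, 0, 0], [0, 0, 0]], gripper=[-1, -1, -1, -1, -1, -1, -1, -1, -1, -1])

```text
time: 43.4
tool_pos: [0.4301, 0.3253, 0.2181]
tool_rot: [3.141, 0.0, 0.003]
contact_force: [0.7, 0.1, 0.8]
opening: 0.0917
```

Emit:
carry_out(translation=[[0, 0, 0.045], [0, 0, 0.045], [0, 0, 0.035], [0, 0, 0.0175], [0, 0, 0.005], [0, 0, 0], [0, 0, 0]], turn=[[0, 0, 0], [0, 0, 0], [0, 0, 0], [0, 0, 0], [0, 0, 0], [0, 0, 0], [0, 0, 0]], gripper=[-1, -1, -1, -1, -1, -1, -1])

```text
time: 44.1
tool_pos: [0.4316, 0.3246, 0.0722]
tool_rot: [-3.141, -0.002, -0.001]
contact_force: [0.5, 0.2, 0.4]
opening: 0.0918
```

Emit:
carry_out(translation=[[0, 0, 0], [0, 0, 0], [0, 0, 0], [0, 0, 0], [0, 0, 0], [0, 0, 0], [0, 0, 0], [0, 0, 0], [0, 0, 0], [0, 0, 0]], turn=[[0, 0, 0], [0, 0, 0], [0, 0, 0], [0, 0, 0], [0, 0, 0], [0, 0, 0], [0, 0, 0], [0, 0, 0], [0, 0, 0], [0, 0, 0]], gripper=[0.3, 0.3, 0.3, 0.3, 0.3, 0.3, 0.3, 0.3, 0.3, 0.3], squeeze=15)

```text
time: 45.1
tool_pos: [0.4307, 0.3248, 0.0709]
tool_rot: [-3.141, -0.0, 0.0]
contact_force: [0.5, -0.2, -0.2]
opening: 0.0436
```

Emit:
carry_out(translation=[[0, 0, -0.02], [0, 0, -0.04], [0, 0, -0.045], [0, 0, -0.045], [0, 0, -0.004], [0.0229, 0.0426, 0], [0.0229, 0.0426, 0], [0.0229, 0.0426, 0], [0.0229, 0.0426, 0], [0.0229, 0.0426, 0]], turn=[[0, 0, 0], [0, 0, 0], [0, 0, 0], [0, 0, 0], [0, 0, 0], [0, 0, 0], [0, 0, 0], [0, 0, 0], [0, 0, 0], [0, 0, 0]], gripper=[0.3, 0.3, 0.3, 0.3, 0.3, 0.3, 0.3, 0.3, 0.3, 0.3])

```text
time: 46.1
tool_pos: [0.5451, 0.11, 0.2239]
tool_rot: [-3.142, 0.002, 0.0]
contact_force: [0.6, 0.3, -1.8]
opening: 0.0434
```

Emit:
carry_out(translation=[[0.0229, 0.0426, 0], [0.0229, 0.0426, 0], [0.0229, 0.0426, 0], [0.0229, 0.0426, 0], [0, 0, 0.03], [0, 0, 0.03], [0, 0, 0.015], [0, 0, 0.008], [0, 0, 0], [0, 0, 0]], turn=[[0, 0, 0], [0, 0, 0], [0, 0, 0], [0, 0, 0], [0, 0, 0], [0, 0, 0], [0, 0, 0], [0, 0, 0], [0, 0, 0], [0, 0, 0]], gripper=[0.3, 0.3, 0.3, 0.3, 0.3, 0.3, 0.3, 0.3, 0.3, 0.3])

```text
time: 47.1
tool_pos: [0.637, -0.0586, 0.1425]
tool_rot: [3.141, -0.001, 0.0]
contact_force: [-0.0, 0.1, 0.3]
opening: 0.0433
```

Emit:
carry_out(translation=[[0, 0, 0.002], [0, 0, 0.002], [0, 0, 0.001], [0, 0, 0.001], [0, 0, 0]], turn=[[0, 0, 0], [0, 0, 0], [0, 0, 0], [0, 0, 0], [0, 0, 0]], gripper=[0.3, 0.3, 0.3, 0.3, 0.3])

```text
time: 47.6
tool_pos: [0.637, -0.0586, 0.1369]
tool_rot: [3.141, -0.001, 0.0]
contact_force: [-0.6, 0.9, 4.5]
opening: 0.0437
```

Emit:
carry_out(translation=[[0, 0, 0], [0, 0, 0], [0, 0, 0], [0, 0, 0], [0, 0, -0.01], [0, 0, -0.03], [0, 0, -0.04], [0, 0, -0.01], [0, 0, 0]], turn=[[0, 0, 0], [0, 0, 0], [0, 0, 0], [0, 0, 0], [0, 0, 0], [0, 0, 0], [0, 0, 0], [0, 0, 0], [0, 0, 0]], gripper=[-0.1, -0.3, -0.6, -1, -1, -1, -1, -1, -1])

```text
time: 48.5
tool_pos: [0.6377, -0.0588, 0.2289]
tool_rot: [3.141, -0.005, 0.0]
contact_force: [-0.1, 0.2, -0.8]
opening: 0.0916
```

Emit:
carry_out(translation=[[-0.0086, -0.041, 0], [-0.0086, -0.041, 0], [-0.0086, -0.041, 0], [-0.0086, -0.041, 0], [-0.0086, -0.041, 0], [-0.0086, -0.041, 0], [-0.0086, -0.041, 0], [-0.0086, -0.041, 0], [-0.0086, -0.041, 0], [0, 0, 0]], turn=[[0, 0, 0], [0, 0, 0], [0, 0, 0], [0, 0, 0], [0, 0, 0], [0, 0, 0], [0, 0, 0], [0, 0, 0], [0, 0, 0], [0, 0, 0]], gripper=[-1, -1, -1, -1, -1, -1, -1, -1, -1, -1])

```text
time: 49.5
tool_pos: [0.5567, 0.3151, 0.224]
tool_rot: [-3.141, 0.003, 0.006]
contact_force: [0.0, -1.2, -0.2]
opening: 0.0918
```

Emit:
carry_out(translation=[[0, 0, 0.04], [0, 0, 0.045], [0, 0, 0.04], [0, 0, 0.025], [0, 0, 0.009], [0, 0, 0], [0, 0, 0]], turn=[[0, 0, 0], [0, 0, 0], [0, 0, 0], [0, 0, 0], [0, 0, 0], [0, 0, 0], [0, 0, 0]], gripper=[-1, -1, -1, -1, -1, -1, -1])

```text
time: 50.2
tool_pos: [0.5601, 0.3103, 0.068]
tool_rot: [-3.141, -0.002, -0.0]
contact_force: [0.5, -0.5, 0.6]
opening: 0.0916
```

Emit:
carry_out(translation=[[0, 0, 0], [0, 0, 0], [0, 0, 0], [0, 0, 0], [0, 0, 0], [0, 0, 0], [0, 0, 0], [0, 0, 0], [0, 0, 0], [0, 0, 0]], turn=[[0, 0, 0], [0, 0, 0], [0, 0, 0], [0, 0, 0], [0, 0, 0], [0, 0, 0], [0, 0, 0], [0, 0, 0], [0, 0, 0], [0, 0, 0]], gripper=[0.3, 0.3, 0.3, 0.3, 0.3, 0.3, 0.3, 0.3, 0.3, 0.3], squeeze=15)

```text
time: 51.2
tool_pos: [0.5593, 0.3104, 0.0669]
tool_rot: [-3.141, -0.0, -0.0]
contact_force: [-0.5, -0.0, 0.4]
opening: 0.0423
```

Emit:
carry_out(translation=[[0, 0, -0.02], [0, 0, -0.04], [0, 0, -0.045], [0, 0, -0.045], [0.011, 0.0436, 0], [0.011, 0.0436, 0], [0.011, 0.0436, 0], [0.011, 0.0436, 0], [0.011, 0.0436, 0], [0.011, 0.0436, 0]], turn=[[0, 0, 0], [0, 0, 0], [0, 0, 0], [0, 0, 0], [0, 0, 0], [0, 0, 0], [0, 0, 0], [0, 0, 0], [0, 0, 0], [0, 0, 0]], gripper=[0.3, 0.3, 0.3, 0.3, 0.3, 0.3, 0.3, 0.3, 0.3, 0.3])

```text
time: 52.2
tool_pos: [0.6253, 0.047, 0.2167]
tool_rot: [-3.141, 0.0, 0.0]
contact_force: [0.9, 1.0, -0.6]
opening: 0.0422
```

Emit:
carry_out(translation=[[0, 0, 0], [0, 0, 0.03], [0, 0, 0.03], [0, 0, 0.012], [0, 0, 0.005], [0, 0, 0], [0, 0, 0]], turn=[[0, 0, 0], [0, 0, 0], [0, 0, 0], [0, 0, 0], [0, 0, 0], [0, 0, 0], [0, 0, 0]], gripper=[0.3, 0.3, 0.3, 0.3, 0.3, 0.3, 0.3])

```text
time: 52.9
tool_pos: [0.6261, 0.049, 0.1413]
tool_rot: [3.142, -0.002, 0.0]
contact_force: [0.1, 1.1, -0.8]
opening: 0.0423
```

Emit:
carry_out(translation=[[0, 0, 0.003], [0, 0, 0.002], [0, 0, 0.001], [0, 0, 0.001], [0, 0, 0.001], [0, 0, 0]], turn=[[0, 0, 0], [0, 0, 0], [0, 0, 0], [0, 0, 0], [0, 0, 0], [0, 0, 0]], gripper=[0.3, 0.3, 0.3, 0.3, 0.3, 0.3])

```text
time: 53.5
tool_pos: [0.6256, 0.0487, 0.1327]
tool_rot: [3.142, -0.001, -0.0]
contact_force: [-0.9, 0.2, 5.2]
opening: 0.0419
```

Contact made. Now release, rise and back off, then check.

Emit:
carry_out(translation=[[0, 0, 0], [0, 0, 0], [0, 0, 0], [0, 0, 0], [0, 0, -0.01], [0, 0, -0.03], [0, 0, -0.04], [0, 0, -0.045], [0, 0, -0.045], [0, 0, 0]], turn=[[0, 0, 0], [0, 0, 0], [0, 0, 0], [0, 0, 0], [0, 0, 0], [0, 0, 0], [0, 0, 0], [0, 0, 0], [0, 0, 0], [0, 0, 0]], gripper=[-0.1, -0.3, -0.6, -1, -1, -1, -1, -1, -1, -1])

```text
time: 54.5
tool_pos: [0.6275, 0.0488, 0.3105]
tool_rot: [3.141, -0.014, 0.0]
contact_force: [0.4, -0.0, -0.2]
opening: 0.0916
```

Emit:
carry_out(translation=[[-0.03, 0, -0.01], [-0.03, -0.03, 0], [-0.03, -0.03, 0], [-0.03, -0.03, 0], [-0.03, -0.03, 0], [-0.03, -0.03, 0], [-0.03, -0.03, 0], [0, -0.03, 0], [0, 0, 0], [0, 0, 0]], turn=[[0, 0, 0], [0, 0, 0], [0, 0, 0], [0, 0, 0], [0, 0, 0], [0, 0, 0], [0, 0, 0], [0, 0, 0], [0, 0, 0], [0, 0, 0]], gripper=[-1, -1, -1, -1, -1, -1, -1, -1, -1, -1])

```text
time: 55.5
tool_pos: [0.4151, 0.2589, 0.3121]
tool_rot: [3.141, -0.0, 0.002]
contact_force: [-0.1, 0.1, 0.8]
opening: 0.0918
```

Run:
```python
from fit import *
s=robot.observe(); print(s['time'],s['tool_pos'],s['contact_force'])
P={n:read_camera(n) for n in('top','scene')}
for k in('red_jar','white_jar','knob','lemon_mid','dish'):
  for n,p in P.items(): print(n,k,[(np.round(q['pixel'],0).tolist(),round(q['score'],2)) for q in nets.tip_of(p,k)])
a=P['scene']['img'][130:330,200:440]; b=P['top']['img'][130:260,160:480]
o=cv2.imread('pics/top0.png')[130:260,160:480,::-1]
cv2.imwrite('pics/c11.png',np.hstack([cv2.resize(a,(370,560)) if 0 else cv2.copyMakeBorder(cv2.resize(a,(380,317)),0,203,0,0,0),np.vstack([cv2.resize(b,(420,260)),cv2.resize(o,(420,260))])])[:,:,::-1])
```

```text
55.5 [0.41508211 0.25893084 0.31206518] [-0.13404255  0.09469952  0.7614841 ]
top red_jar [([344.0, 168.0], 0.65)]
scene red_jar [([351.0, 205.0], 0.57)]
top white_jar [([255.0, 166.0], 0.86), ([391.0, 202.0], 0.65), ([309.0, 171.0], 0.58), ([442.0, 230.0], 0.26)]
scene white_jar [([321.0, 189.0], 0.76), ([291.0, 182.0], 0.51)]
top knob [([327.0, 220.0], 0.66)]
scene knob [([309.0, 217.0], 0.6)]
top lemon_mid [([440.0, 232.0], 0.84)]
scene lemon_mid [([392.0, 302.0], 0.65)]
top dish [([437.0, 230.0], 0.96)]
scene dish [([391.0, 303.0], 0.87)]
```

View pics/c11.png

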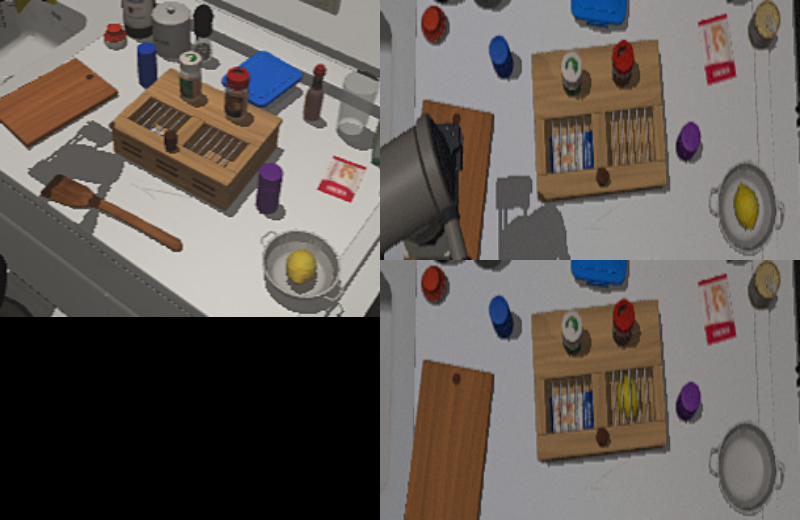

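Caps and knob match the starting view to the pixel: white (571,67) and red (623,57) in both crops. The lemon is in the dish and the sachet in the box.

```bash
python3 -c "
from cell import robot
print(robot.hand_in())"
```

```text
the job is handed in; nothing more can be done
None
```

The job is done and handed in at about 56 s of robot time, well under the 144 s limit. No verdict was reported.

I stood both jars on the chopping board, opened the lid by its knob to the stop, and laid the lemon in the steel dish. I then lowered the lid by the knob and stood both jars back at the positions I took them from.

**Last checks:**
- **Jars:** in the top view, both caps and the knob sat at the same pixels as at the start. The network's jar positions came within about 3 pixels of the first reading.
- **Lid:** it is shut. It pressed back with about 16 N at the knob when it reached its shut height.
- **Lemon and sachet:** the lemon is in the dish, and the sachet shows in the left compartment.
- **Everything else:** the blue and purple look-alikes were not touched. The arm stands clear, with no contact force.

**Disagreements:** the camera fits differed by up to about 8 mm (dish and keeper). I settled the grasps with close wrist views and the finger openings. The wrist network did not find the red jar on the board, so I went back to where I had set it down.

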